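# Weigh the pepper mill that tipped over in the spice carousel

### The arm

A 6-joint arm with a two-finger parallel gripper is mounted at the origin on the work surface. World frame = base frame: x ahead of the robot, y to its left, z up, the work surface at z = 0. Lengths are in m, angles in degrees, forces in N, time in s.
With the tool pointing down it reaches from about 0.4 to 0.825 m from the base axis. Payload 7 kg.
Tool frame: the origin (TCP) lies on the centre line of the jaws, within the pads' length; the fingertips stand 19 mm ahead of it and the grasp point (between the pads) is the TCP; z points along the fingers, y is the line along which they close (so a half turn about z gives the same grasp; the last joint's range is limited). The gripper opens to 88 mm and grips with 3 to 60 N. Pads are 19 mm wide; open, the fingers measure 130 mm over their backs; the gripper's body (78 mm by 193 mm) begins 47 mm behind the grasp point.
Start: joints at [88.814, 20.546, 0.682, 0, -70.136, -16.507], TCP at [0.205, 0.643, 0.246] pointing down, gripper open.
Joint ranges: [-176.03, 176.03], [-82.01, 121.73], [-58.28, 71.71], [-173.87, 95.51], [-174.79, -0.11], [-173.66, 173.66]. Speed limits (degrees/s): [136.94, 136.94, 172.46, 180, 180, 180].

### API

Orientations are given as [roll, pitch, yaw] about the fixed x, y, z axes, in that order (R = Rz(yaw) Ry(pitch) Rx(roll)).
In Python, from plant import get_state, capture, close_job gives the robot as it stands.
- The arm moves only by the tool apply_moves, never from a script. Its argument "targets" is a list of rows, each a list of 7 numbers: the opening, from 0 (shut) to 1 (fully open), then the shift along the tool's x, y, z normalised to -1 to 1, where 1 is 1000 mm, then the turn, a rotation vector about the tool's x, y, z normalised to -1 to 1, where 1 is 90 degrees. In form: [[claw, tx, ty, tz, ax, ay, az], ...]. A call has 1 to 20 rows; each row shifts and turns the commanded pose from where the row before left it, along the tool's axes as they then stand; what a row does not reach is not made up. A row lasts 1/12 s, in which the tool goes at most 41.7 mm and 7.16 degrees, less where a joint would pass 70% of its speed; a pose out of reach is approached as far as the arm can. A call with a number of a shift or a turn outside -1 to 1 is refused whole. A call with a gripper value outside its range is refused whole. The fingers move at their own pace and stop on an object; "newtons" is the grip in N (left out, the last holds). Time passes only in rows, so rows that do not move let the fingers close. It gives the time, the measured TCP pose, the force, the opening and the grip force at its end, in the units of the state.
- get_state(): the state, without advancing time (a new reading comes with each control period).
- capture(name): name is "side" or "top" or "wrist"; returns a dict with "frame" (400x640x3 uint8, red, green, blue), "range_z" (400x640 float32, m along the optical axis (not along the pixel's ray), 0 where there is no reading), "camera_matrix" (3x3 intrinsics, pixels), "T" (4x4, takes a point from camera to world coordinates). Camera axes: x right, y down, z forward; pixel columns grow to the right and rows downward; lengths in m; the calibration is good to about 2 mm. The wrist camera is an equidistant fisheye: a pixel r from the principal point sees the ray r / f radians off the axis. A picture is of the moment at which its call begins.
- close_job(): hands the job in; it is judged then, once.
The state is a dict: "time_s": time; "joints": joint angles; "qd": joint speeds; "joint_torque": joint torques, N m; "tcp_pos": TCP position; "eef_rot": TCP orientation; "contact_force": force on the tool from outside, world axes, zero at the start; "moment": the same for the moment, N m; "gripper_width": finger opening in m; "gripper_force": force on a finger pad.
Only numpy, scipy, OpenCV 4.12 (cv2) and the standard library are available. Lean on these libraries where they do the work, as an engineer would, in place of code of your own. Each camera call takes 0.05 s, during which the arm holds its last target. There are 200 camera calls.

### The job

We want to weigh the tall pepper mill that has tipped over and leans in the spice carousel. First zero the empty kitchen scale: press its button fully down and let it come up again. Then lift the mill off the carousel without sending the carousel whirling round or upsetting the other jars in it, stand it upright wholly on the scale's round pan and let go; leave everything else on the counter alone.

Things in the scene. Friction and masses are not known exactly. Their poses are not given: they have to be found in the camera images.
- mill: Tall wooden pepper mill, loose, about 0.2 kg, 148 mm high. Origin: centre of its underside; z runs from foot to head. Body 44 mm in diameter up to 95 mm, steel neck 34 mm from 95 to 110 mm, head 42 mm from 110 to 148 mm. At first it leans about 32 degrees in the far bay of the carousel, head over the middle, resting on the bay's two partitions.
- carousel: Wooden spice carousel, 250 mm in diameter, spinning freely about its z axis. Origin on the axis, at counter height. Bay floors 30 mm above the counter, rim to 42 mm; two crossed 6 mm partitions, to 90 mm above the counter, at 45 degrees to its x and y axes, make bays centred on +x, +y, -x, -y. The leaning mill is in the +x bay; one jar stands in each other bay, 72 mm from the axis.
- jar_squat: White ceramic jar with steel cap, 48 mm in diameter, 68 mm high, upright in a bay of the carousel; origin at the centre of its underside, z up.
- jar_slim: Dark wooden jar, 38 mm in diameter, 85 mm high, upright in a bay of the carousel; origin at the centre of its underside, z up.
- tin: Plain steel tin, 50 mm in diameter, 55 mm high, upright in a bay of the carousel; origin at the centre of its underside, z up.
- scale: White kitchen scale, fixed to the counter, 210 mm (x) by 180 mm (y), deck 30 mm high; origin at the centre of its underside. A strip along its -x edge, nearest the robot, carries a dark display and the push button.
- pan (a point): Centre of the top face of the scale's round steel pan, 140 mm in diameter and flat, 42 mm above the counter.
- tare_top (a point): Centre of the top of the scale's round grey push button, 24 mm in diameter; it goes straight down.
- tare (a joint): Travel of the scale's push button: 0 up, 0.006 m fully down; sprung, fully down takes 4 N.
- sugar_bowl: White open bowl, 90 mm in diameter, 75 mm high, loose on the counter; origin at the centre of its underside. Not part of the job.
- honey_jar: Amber glass jar, 66 mm in diameter, 90 mm high, loose on the counter; origin at the centre of its underside. Not part of the job.
- mug: Blue mug, 80 mm in diameter, 90 mm high, loose on the counter; origin at the centre of its underside. Not part of the job.
- spoon: Wooden spoon lying on the counter between carousel and scale, along its own x axis. Not part of the job.
Not all that is in view belongs to the job. Of the things like the jar_slim, leave any that is purple or turquoise; of the rest the smaller one is meant.

How it is judged (in metres and radians):
On the way, in this order (a step that is already met when the one before it is completed fails the run):
1. the scale's button is pressed fully down (value of joint tare above 0.0046 m), for 0.05 s.
2. the button has come up again (value of joint tare below 0.0015 m), for 0.1 s.
3. the mill is lifted clear of the carousel (height (world z) of mill above 0.07 m and contact force between mill and carousel below 0.01 N), for 0.2 s.
At the end, for the whole second after the job is handed in: The mill stands upright (within 5 degrees) and at rest on the scale's pan, its foot wholly on the pan (its centre within 48 mm of the pan's), the button is up, and the three other jars stand upright in the carousel (horizontal distance between mill and pan below 0.048 m and z of mill in the frame of pan between -0.005 and 0.005 m and angle between mill's own z axis and vertical below 0.09 rad and linear speed of mill below 0.02 m/s and value of joint tare below 0.0015 m and horizontal distance between each of jar_squat, jar_slim, tin and carousel below 0.11 m and angle between each of jar_squat, jar_slim, tin's own z axis and vertical below 0.15 rad); the robot touches nothing.
It fails at once if the carousel whirls round (faster than 2.5 rad/s) (angular speed of carousel above 2.5 rad/s).
It fails at once if another jar in the carousel is tipped over (more than 0.5 rad) (angle between any of jar_squat, jar_slim, tin's own z axis and vertical above 0.5 rad).
It fails at once if a bystander on the counter is moved more than 40 mm (distance of any of sugar_bowl, honey_jar, mug, spoon from where it was at the start of the episode above 0.04 m).
It also fails if it takes over 58 s, if anything falls off the work surface, if the arm or the gripper's body presses on something with over 40 N, if the wrist force passes 120 N, or if a joint passes its speed limit or range.

## Working session

There is one attempt and no reset: what is moved stays moved. The work goes in short steps, Python scripts to look and compute and a tool call to move; the robot and the scene stay as the last step left them, time stands still between calls to the robot, and variables do not carry over. Pictures are saved under pics/ and viewed, at most 10 in all, crops included, and the job is handed in when it is done.

Besides the shell and the picture viewer there is one more tool, called after "Call:" by a JSON object that holds its "api" and its "payload". apply_moves: Moves the arm, as the interface text tells. Scaled input: -1 to 1 covers 1000 mm each way for a shift and 90 degrees each way for a turn. Its arguments: {"type":"object","properties":{"targets":{"type":"array","items":{"type":"array","items":{"type":"number"}}},"newtons":{"type":"number"}},"required":["targets"]}

```bash
mkdir -p pics; ls
cat > h.py <<'E'
import numpy as np, cv2, json
from plant import get_state, capture, close_job
from scipy.spatial.transform import Rotation as R
def save(c,n):
    cv2.imwrite(f'pics/{n}.png',c['frame'][:,:,::-1])
    np.savez(f'pics/{n}.npz',**c)
def cloud(c):
    K,T,z=c['camera_matrix'],c['T'],c['range_z']
    v,u=np.mgrid[:400,:640]
    p=np.stack([(u-K[0,2])/K[0,0]*z,(v-K[1,2])/K[1,1]*z,z],-1)
    p=p@T[:3,:3].T+T[:3,3]; p[z<=0]=np.nan
    return p
E
python3 - <<'E'
from h import *
for n in ['top','side']:
    c=capture(n); save(c,n+'0'); print(n,c['camera_matrix'].round(1).tolist(),c['T'].round(3).tolist())
s=get_state();print({k:np.round(v,3).tolist() for k,v in s.items()})
a=cv2.imread('pics/top0.png');b=cv2.imread('pics/side0.png')
m=np.vstack([a,b]); m=cv2.resize(m,(480,600))
E
```

```text
pics
top [[366.2, 0.0, 322.6], [0.0, 366.2, 201.8], [0.0, 0.0, 1.0]] [[0.012, -0.992, 0.125, 0.381], [-1.0, -0.012, -0.006, 0.02], [0.007, -0.125, -0.992, 1.166], [0.0, 0.0, 0.0, 1.0]]
side [[463.4, 0.0, 316.6], [0.0, 463.4, 206.3], [0.0, 0.0, 1.0]] [[0.909, -0.275, 0.313, 0.152], [-0.417, -0.591, 0.69, -0.844], [-0.005, -0.758, -0.652, 0.876], [0.0, 0.0, 0.0, 1.0]]
{'time_s': 0.1, 'joints': [88.813, 20.588, 0.64, -0.017, -70.135, -16.507], 'qd': [0.002, -0.014, 0.115, -0.038, -0.077, -0.039], 'joint_torque': [-0.002, -58.416, 29.375, 7.016, 0.01, -0.0], 'tcp_pos': [0.205, 0.643, 0.245], 'eef_rot': [179.916, -0.009, -17.7], 'contact_force': [0.162, 0.248, -0.013], 'moment': [-0.024, 0.001, -0.049], 'gripper_force': 0.0, 'gripper_width': 0.087}
```

View pics/top0.png

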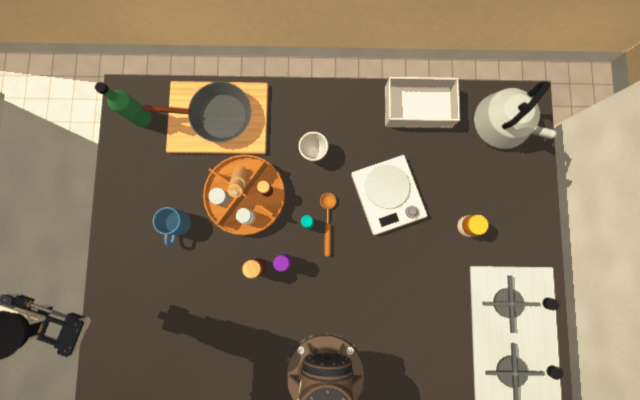

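View pics/side0.png

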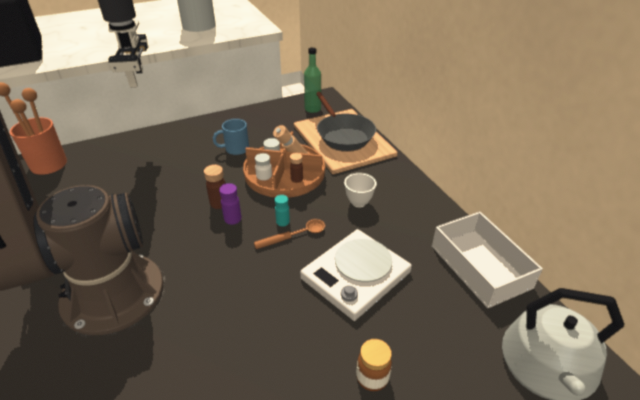

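The top view shows the carousel at (244,195), with the mill at (238,182). The jars in it are white at (217,197) and (245,215), plus a slim dark one at (263,187). The scale's pan is at (387,186) and its button at (412,211). Lookalikes for jar_slim are orange-topped (252,268), purple (281,263), turquoise (307,222), all outside the carousel. The only candidates for the mill itself are the leaning one at (238,182) and the upright one at (252,268); I choose the leaning one. I'll check that in a close crop.

Run:
```python
from h import *
c=np.load('pics/top0.npz');d=np.load('pics/side0.npz')
a=cv2.resize(c['frame'][145:245,195:295],(500,500),interpolation=cv2.INTER_CUBIC)
b=cv2.resize(d['frame'][115:205,235:335],(300,270),interpolation=cv2.INTER_CUBIC)
m=np.zeros((500,800,3),np.uint8);m[:,:500]=a;m[:270,500:]=b
cv2.imwrite('pics/crop1.png',m[:,:,::-1])
p=cloud(c);q=cloud(d)
for n,(u,v) in dict(pan=(387,186),button=(412,211),carhub=(244,195),mill_a=(236,190),mill_b=(240,175),squat=(217,197),slim=(263,187),tin=(245,215),spoon=(328,200),spoonh=(328,250),bowl=(313,147)).items(): print(n,p[v,u].round(3))
print('side')
for n,(u,v) in dict(pan=(363,260),button=(349,292),mill=(285,135)).items(): print(n,q[v,u].round(3))
# pan fit, both views
for nm,P in (('top',p),('side',q)):
    m=(abs(P[...,2]-.042)<.005)&(abs(P[...,0]-p[186,387,0])<.09)&(abs(P[...,1]-p[186,387,1])<.09)
    pts=P[m][:,:2].astype(np.float32);(cx,cy),r=cv2.minEnclosingCircle(pts);print(nm,'pan',cx,cy,r,np.median(P[m][:,2]),pts.mean(0))
    m=(P[...,2]>.02)&(P[...,2]<.035)&(abs(P[...,0]-p[186,387,0])<.14)&(abs(P[...,1]-p[186,387,1])<.14)
    print(cv2.minAreaRect(P[m][:,:2].astype(np.float32)))
    x0=p[195,244]
    m=(P[...,2]>.028)&(P[...,2]<.05)&(np.hypot(P[...,0]-x0[0],P[...,1]-x0[1])<.16)
    print('carousel',cv2.minEnclosingCircle(P[m][:,:2].astype(np.float32)))
    m=(P[...,2]>.095)&(np.hypot(P[...,0]-x0[0],P[...,1]-x0[1])<.13); M=P[m]
    print('mill>95',len(M),M.mean(0).round(3),M.min(0).round(3),M.max(0).round(3))
```

```text
pan [ 0.574 -0.187  0.042]
button [ 0.496 -0.261  0.051]
carhub [0.533 0.246 0.092]
mill_a [0.535 0.251 0.175]
mill_b [0.587 0.254 0.123]
squat [0.527 0.327 0.086]
slim [0.554 0.188 0.112]
tin [0.473 0.24  0.099]
spoon [ 0.533 -0.004  0.003]
spoonh [ 0.374 -0.006  0.017]
bowl [0.706 0.046 0.005]
side
pan [ 0.572 -0.191  0.042]
button [ 0.49  -0.272  0.054]
mill [0.544 0.237 0.161]
top pan 0.5548582077026367 -0.2065916657447815 0.0988391786813736 0.042164089349205125 [ 0.5725632  -0.18870346]
((0.5525738000869751, -0.19430150091648102), (0.21020108461380005, 0.18080003559589386), 19.678674697875977)
carousel ((0.5454962849617004, 0.2594558000564575), 0.12628954648971558)
mill>95 636 [0.536 0.241 0.129] [0.453 0.171 0.095] [0.605 0.284 0.18 ]
side pan 0.5542551875114441 -0.20733018219470978 0.097906194627285 0.042710916591706116 [ 0.5692507  -0.19309434]
((0.5500825643539429, -0.19608324766159058), (0.21215128898620605, 0.18201757967472076), 19.694812774658203)
carousel ((0.5449568629264832, 0.25624945759773254), 0.12931227684020996)
mill>95 639 [0.537 0.234 0.127] [0.45  0.166 0.095] [0.599 0.279 0.178]
```

View pics/crop1.png

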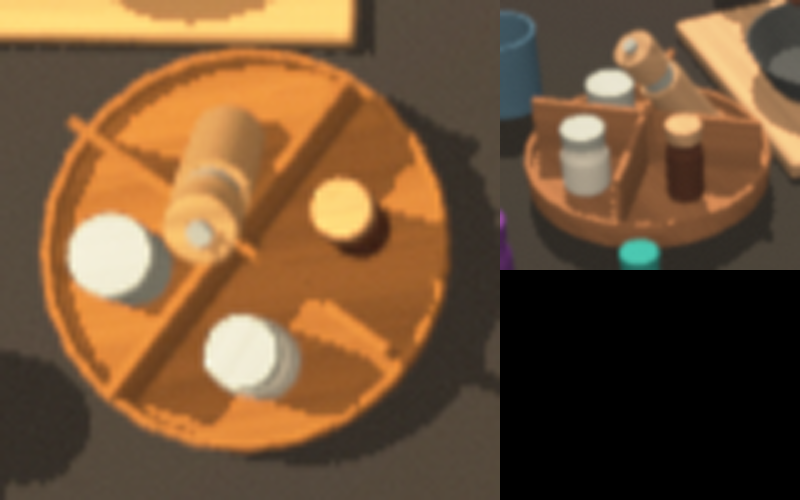

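The crop confirms the choice: the leaning wooden mill has its steel neck at about (210,185) and its head at (200,230), over the hub. The slim jar is at (342,208) and the two white-topped jars are at (110,255) and (243,352). Next I fit the mill's axis and locate the button from both views.

```bash
cat >> h.py <<'E'
from scipy.optimize import least_squares
def rad(s): return np.where(s<95e-3,.022,np.where(s<.11,.017,.021))
def fitmill(P,foot,d):
    d=np.array(d,float);foot=np.array(foot,float)
    for k in range(6):
        tol=[.02,.015,.01,.008,.006,.006][k]
        s=(P-foot)@d; r=np.linalg.norm(P-foot-s[...,None]*d,axis=-1)
        m=(s>.035)&(s<.144)&(abs(r-rad(s))<tol)&(P[...,2]>.06)
        Q=P[m]
        u=np.cross(d,[0,1,0]);u/=np.linalg.norm(u);w=np.cross(d,u)
        def f(x):
            dd=d+x[2]*u+x[3]*w;dd/=np.linalg.norm(dd);o=foot+x[0]*u+x[1]*w
            s=(Q-o)@dd;return np.linalg.norm(Q-o-s[:,None]*dd,axis=1)-rad(s)
        x=least_squares(f,[0]*4,loss='soft_l1',f_scale=.002).x
        dd=d+x[2]*u+x[3]*w;foot=foot+x[0]*u+x[1]*w;d=dd/np.linalg.norm(dd)
        # axial: head top plane
        s=(P-foot)@d;r=np.linalg.norm(P-foot-s[...,None]*d,axis=-1)
        t=s[(r<.014)&(s>.12)&(s<.17)]
        if len(t)>3: foot=foot+d*(np.median(t)-.148)
    return foot,d,len(Q),np.std(f(x))
def goto(p,rpy=None,step=35):
    """rows: turn first (tool rotvec), then shift, in units of apply_moves"""
    s=get_state();R0=R.from_euler('xyz',s['eef_rot'],degrees=True);R1=R0
    if rpy is not None:
        R1=R.from_euler('xyz',rpy,degrees=True);v=(R0.inv()*R1).as_rotvec(degrees=True)
        n=int(np.ceil(np.linalg.norm(v)/6.5)) or 1;print('turn rows',n,'each',(v/90/n).round(4),'deg',v.round(1))
    t=R1.inv().apply(np.array(p)-s['tcp_pos'])*1000
    n=int(np.ceil(np.linalg.norm(t)/step)) or 1;print('shift rows',n,'each',(t/1000/n).round(4),'mm',t.round(1))
E
python3 - <<'E'
from h import *
P=[cloud(np.load(f'pics/{n}0.npz')) for n in ('top','side')]
for p in P+[np.vstack([P[0].reshape(-1,3),P[1].reshape(-1,3)])]:
    f,d,n,e=fitmill(p.reshape(-1,3),[.615,.25,.045],[-.53,0,.85])
    print('foot',f.round(4),'d',d.round(3),'lean',np.degrees(np.arccos(d[2])).round(1),'az',np.degrees(np.arctan2(d[1],d[0])).round(1),n,e.round(4),'P125',(f+.125*d).round(4))
for p in P:
    m=(p[...,2]>.044)&(np.hypot(p[...,0]-.493,p[...,1]+.266)<.03)
    Q=p[m];print('button',len(Q),Q.mean(0).round(4),Q[:,2].max(),cv2.minEnclosingCircle(Q[:,:2].astype(np.float32)))
    m=(abs(p[...,2]-.042)<.004)&(np.hypot(p[...,0]-.572,p[...,1]+.19)<.085)
    print('pan',cv2.minEnclosingCircle(p[m][:,:2].astype(np.float32)),np.median(p[m][:,2]))
goto([.40,.30,.30],[180,0,0])
E
```

```text
foot [0.6126 0.2703 0.0418] d [-0.53  -0.086  0.844] lean 32.5 az -170.7 233 0.0017 P125 [0.5464 0.2595 0.1473]
foot [0.6078 0.2693 0.042 ] d [-0.512 -0.079  0.855] lean 31.2 az -171.3 347 0.002 P125 [0.5438 0.2594 0.1489]
foot [0.6105 0.27   0.0425] d [-0.525 -0.085  0.847] lean 32.1 az -170.8 586 0.0019 P125 [0.5449 0.2594 0.1484]
button 60 [ 0.4969 -0.2608  0.0506] 0.0560995239344082 ((0.49826568365097046, -0.2619820237159729), 0.018455257639288902)
pan ((0.5760899782180786, -0.1860937774181366), 0.0700400322675705) 0.042151188346561286
button 99 [ 0.4936 -0.2665  0.0506] 0.05649733765930498 ((0.49433770775794983, -0.2661646008491516), 0.01904570683836937)
pan ((0.5724227428436279, -0.18736892938613892), 0.0712544396519661) 0.04268847329848946
turn rows 3 each [ 0.0003  0.     -0.0656] deg [  0.1   0.  -17.7]
shift rows 12 each [ 0.0162  0.0286 -0.0046] mm [194.9 342.7 -55.3]
```

Call:
{"api": "apply_moves", "payload": {"targets": [[0,0,0,-0.018,0,0,-0.0656],[0,0,0,-0.018,0,0,-0.0656],[0,0,0,-0.019,0,0,-0.0656],[0,0.0162,0.0286,0,0,0,0],[0,0.0162,0.0286,0,0,0,0],[0,0.0162,0.0286,0,0,0,0],[0,0.0162,0.0286,0,0,0,0],[0,0.0162,0.0286,0,0,0,0],[0,0.0162,0.0286,0,0,0,0],[0,0.0162,0.0286,0,0,0,0],[0,0.0162,0.0286,0,0,0,0],[0,0.0162,0.0286,0,0,0,0],[0,0.0162,0.0286,0,0,0,0],[0,0.0162,0.0286,0,0,0,0],[0,0.0162,0.0286,0,0,0,0],[0,0,0,0,0,0,0]]}}

```text
time_s: 1.43
tcp_pos: [0.4009, 0.2959, 0.3006]
eef_rot: [180.0, 0.0, -0.1]
contact_force: [-0.8, -1.3, -0.2]
gripper_width: 0.0005
gripper_force: 0.0
```

Run:
```python
from h import *
goto([.496,-.264,.14],[180,0,0])
```

```text
turn rows 1 each [ 0.0005  0.0001 -0.0016] deg [ 0.   0.  -0.1]
shift rows 17 each [0.0056 0.0329 0.0094] mm [ 95.1 559.9 160.6]
```

Call:
{"api": "apply_moves", "payload": {"targets": [[0,0.0056,0.033,0.0094,0,0,0],[0,0.0056,0.033,0.0094,0,0,0],[0,0.0056,0.033,0.0094,0,0,0],[0,0.0056,0.033,0.0094,0,0,0],[0,0.0056,0.033,0.0094,0,0,0],[0,0.0056,0.033,0.0094,0,0,0],[0,0.0056,0.033,0.0094,0,0,0],[0,0.0056,0.033,0.0094,0,0,0],[0,0.0056,0.033,0.0094,0,0,0],[0,0.0056,0.033,0.0094,0,0,0],[0,0.0056,0.033,0.0094,0,0,0],[0,0.0056,0.033,0.0094,0,0,0],[0,0.0056,0.033,0.0094,0,0,0],[0,0.0056,0.033,0.0094,0,0,0],[0,0.0056,0.033,0.0094,0,0,0],[0,0.0056,0.033,0.0094,0,0,0],[0,0.0056,0.033,0.0094,0,0,0],[0,0,0,0,0,0,0],[0,0,0,0,0,0,0]]}}

```text
time_s: 3.02
tcp_pos: [0.4943, -0.2624, 0.1392]
eef_rot: [-180.0, 0.2, -0.2]
contact_force: [0.4, 0.2, 0.2]
gripper_width: 0.0004
gripper_force: 0.0
```

Run:
```python
from h import *
c=capture('wrist');save(c,'w1');print(c['camera_matrix'].round(1).tolist(),c['T'].round(3).tolist())
s=get_state();print(s['tcp_pos'],s['contact_force'])
K,T=c['camera_matrix'],c['T']
def px(P):
    q=T[:3,:3].T@(np.array(P)-T[:3,3]);th=np.arctan2(np.hypot(q[0],q[1]),q[2]);ph=np.arctan2(q[1],q[0])
    return K[0,2]+K[0,0]*th*np.cos(ph),K[1,2]+K[1,1]*th*np.sin(ph)
im=c['frame'][:,:,::-1].copy()
for P,col in(([.496,-.264,.055],(0,0,255)),([.574,-.187,.042],(0,255,0)),(np.array(s['tcp_pos'])-[0,0,.019],(255,0,0))):
    u=px(P);print(u);cv2.circle(im,tuple(int(round(x)) for x in u),2,col,-1)
cv2.imwrite('pics/w1m.png',im)
```

```text
[[309.7, 0.0, 320.2], [0.0, 309.7, 200.5], [0.0, 0.0, 1.0]] [[-0.001, -0.964, -0.267, 0.566], [-1.0, 0.001, 0.0, -0.264], [-0.0, 0.267, -0.964, 0.278], [0.0, 0.0, 0.0, 1.0]]
[ 0.494488   -0.26143514  0.13992198] [0.27546706 0.4340326  0.75423912]
(np.float64(320.5365123627801), np.float64(210.86657167677322))
(np.float64(221.45570684358404), np.float64(109.55315510095144))
(np.float64(316.0092652319278), np.float64(248.87671424043876))
```

View pics/w1m.png

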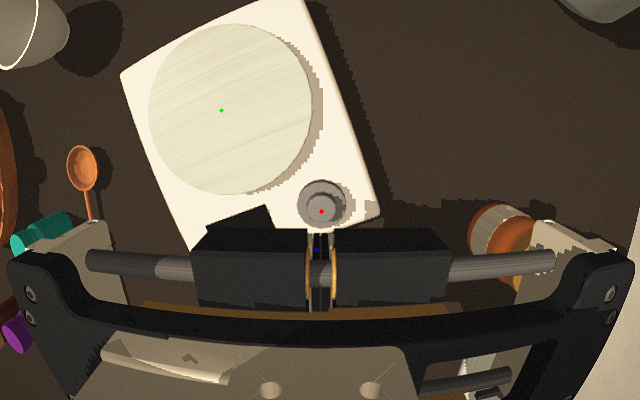

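The red prediction (321,211) falls on the button, whose centre is at about (320,207), so I add roughly 3 mm in x. The green prediction (221,110) is slightly off the pan's centre, by about 8 px.

Call:
{"api": "apply_moves", "payload": {"targets": [[0,0.0035,0.0025,0.02,0,0,0],[0,0,0,0.02,0,0,0],[0,0,0,0.015,0,0,0],[0,0,0,0.008,0,0,0],[0,0,0,0.003,0,0,0],[0,0,0,0.002,0,0,0],[0,0,0,0.002,0,0,0],[0,0,0,0,0,0,0]]}}

```text
time_s: 3.73
tcp_pos: [0.4992, -0.2633, 0.0715]
eef_rot: [180.0, -0.1, 0.1]
contact_force: [-0.2, 1.0, 0.6]
gripper_width: 0.0006
gripper_force: 0.0
```

Call:
{"api": "apply_moves", "payload": {"targets": [[0,0,0,0.0015,0,0,0],[0,0,0,0.0015,0,0,0],[0,0,0,0,0,0,0]]}}

```text
time_s: 3.98
tcp_pos: [0.4992, -0.2636, 0.0682]
eef_rot: [180.0, -0.1, 0.0]
contact_force: [2.4, 1.8, 1.9]
gripper_width: 0.0004
gripper_force: 1.2
```

Call:
{"api": "apply_moves", "payload": {"targets": [[0,0,0,0.0015,0,0,0],[0,0,0,0.0015,0,0,0],[0,0,0,0,0,0,0]]}}

```text
time_s: 4.23
tcp_pos: [0.4992, -0.2636, 0.0653]
eef_rot: [180.0, -0.1, 0.0]
contact_force: [1.2, 2.8, 5.9]
gripper_width: 0.0006
gripper_force: 2.8
```

Call:
{"api": "apply_moves", "payload": {"targets": [[0,0,0,0.0015,0,0,0],[0,0,0,0,0,0,0],[0,0,0,0,0,0,0]]}}

```text
time_s: 4.48
tcp_pos: [0.4993, -0.2636, 0.065]
eef_rot: [180.0, -0.1, 0.1]
contact_force: [-2.8, 5.8, 17.5]
gripper_width: 0.0004
gripper_force: 9.0
```

Force jumped to 17 N with no further travel, so the button is on its stop. I release it and rise.

Call:
{"api": "apply_moves", "payload": {"targets": [[0,0,0,-0.01,0,0,0],[0,0,0,-0.03,0,0,0],[0,0,0,-0.04,0,0,0],[0.75,0,0,-0.04,0,0,0],[0.75,0,0,-0.04,0,0,0],[0.75,0,0,-0.04,0,0,0],[0.75,0,0,-0.03,0,0,0],[0.75,0,0,0,0,0,0]]}}

```text
time_s: 5.15
tcp_pos: [0.5005, -0.2649, 0.3007]
eef_rot: [179.8, -0.5, 0.0]
contact_force: [0.7, -0.8, 1.2]
gripper_width: 0.0285
gripper_force: 0.0
```

```bash
cat > a.py <<'E'
from h import *
f=np.array([.6105,.270,.0425]);d=np.array([-.525,-.085,.847]);d/=np.linalg.norm(d)
z=-d;y=np.cross(z,[z[0],z[1],0]);y/=np.linalg.norm(y)
if y[1]>0:y=-y
x=np.cross(y,z);rpy=R.from_matrix(np.c_[x,y,z]).as_euler('xyz',degrees=True);print(rpy.round(1))
for s in (.21,.122):
    P=f+s*d;print(P.round(4));goto(P,rpy)
print('tip',(f+.103*d).round(3))
E
python3 a.py
```

```text
[180.  -32.1   9.2]
[0.5003 0.2522 0.2203]
turn rows 6 each [ 0.0052  0.0584 -0.0164] deg [ 2.8 31.5 -8.8]
shift rows 15 each [ 0.0018 -0.034   0.0075] mm [  27.  -510.5  111.8]
[0.5465 0.2596 0.1458]
turn rows 6 each [ 0.0052  0.0584 -0.0164] deg [ 2.8 31.5 -8.8]
shift rows 16 each [ 0.0017 -0.0319  0.0125] mm [  27.  -510.5  199.8]
tip [0.556 0.261 0.13 ]
```

Call:
{"api": "apply_moves", "payload": {"targets": [[0.75,0,0,0,0.0052,0.0584,-0.0164],[0.75,0,0,0,0.0052,0.0584,-0.0164],[0.75,0,0,0,0.0052,0.0584,-0.0164],[0.75,0,0,0,0.0052,0.0584,-0.0164],[0.75,0,0,0,0.0052,0.0584,-0.0164],[0.75,0,0,0,0.0052,0.0584,-0.0164],[0.75,0.0018,-0.034,0,0,0,0],[0.75,0.0018,-0.034,0,0,0,0],[0.75,0.0018,-0.034,0,0,0,0],[0.75,0.0018,-0.034,0,0,0,0],[0.75,0.0018,-0.034,0,0,0,0],[0.75,0.0018,-0.034,0,0,0,0],[0.75,0.0018,-0.034,0,0,0,0],[0.75,0.0018,-0.034,0,0,0,0],[0.75,0.0018,-0.034,0,0,0,0],[0.75,0.0018,-0.034,0,0,0,0],[0.75,0.0018,-0.034,0,0,0,0],[0.75,0.0018,-0.034,0,0,0,0],[0.75,0.0018,-0.034,0,0,0,0],[0.75,0.0018,-0.034,0,0,0,0]]}}

```text
time_s: 6.82
tcp_pos: [0.4439, 0.2024, 0.3083]
eef_rot: [-179.7, -31.6, 9.0]
contact_force: [0.8, -0.3, -0.3]
gripper_width: 0.0658
gripper_force: 0.0
```

Call:
{"api": "apply_moves", "payload": {"targets": [[0.75,0.0018,-0.034,0,0,0,0],[0.75,0,0,0.035,0,0,0],[0.75,0,0,0.035,0,0,0],[0.75,0,0,0.03,0,0,0],[0.75,0,0,0,0,0,0],[0.75,0,0,0,0,0,0]]}}

```text
time_s: 7.32
tcp_pos: [0.4929, 0.2408, 0.2219]
eef_rot: [-180.0, -31.3, 8.9]
contact_force: [0.4, -0.7, -0.2]
gripper_width: 0.0654
gripper_force: 0.0
```

```bash
cat > b.py <<'E'
from h import *
exec(open('a.py').read().replace('from h import *',''))
c=capture('wrist');save(c,'w2');print(get_state()['tcp_pos'],get_state()['eef_rot'])
K,T=c['camera_matrix'],c['T']
def px(P):
    q=T[:3,:3].T@(np.array(P)-T[:3,3]);th=np.arctan2(np.hypot(q[0],q[1]),q[2]);ph=np.arctan2(q[1],q[0])
    return K[0,2]+K[0,0]*th*np.cos(ph),K[1,2]+K[1,1]*th*np.sin(ph)
im=c['frame'][:,:,::-1].copy()
for s,col in((.148,(0,0,255)),(.11,(255,255,0)),(.095,(0,255,0)),(.03,(255,0,0))):
    u=px(f+s*d);print(s,np.round(u,1));cv2.circle(im,tuple(int(round(x)) for x in u),2,col,-1)
cv2.imwrite('pics/w2m.png',im)
E
python3 b.py
```

```text
[180.  -32.1   9.2]
[0.5003 0.2522 0.2203]
turn rows 1 each [ 0.0014  0.0087 -0.0029] deg [ 0.1  0.8 -0.3]
shift rows 1 each [ 0.0068 -0.01    0.0062] mm [  6.8 -10.    6.2]
[0.5465 0.2596 0.1458]
turn rows 1 each [ 0.0014  0.0087 -0.0029] deg [ 0.1  0.8 -0.3]
shift rows 3 each [ 0.0023 -0.0033  0.0314] mm [  6.8 -10.   94.2]
tip [0.556 0.261 0.13 ]
[0.49295523 0.24189231 0.22373983] [-179.80364198  -31.46838729    8.85293472]
0.148 [303.9 209.6]
0.11 [306.2 195.4]
0.095 [307.  190.9]
0.03 [309.4 175.8]
```

View pics/w2m.png

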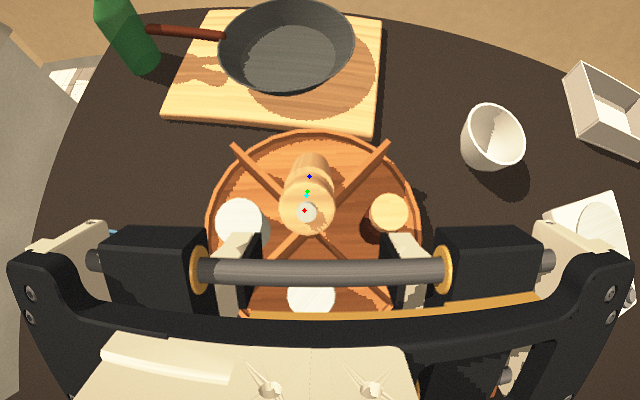

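The predicted head-top point (304,210) lies on the mill's head at (305,212). The pads, at (237,245) and (405,245), need about 10 mm to the left, as computed. I correct and descend along the mill's axis.

Call:
{"api": "apply_moves", "payload": {"targets": [[0.75,0.0068,-0.01,0.0,0.0014,0.0087,-0.0029],[0.75,0,0,0.02,0,0,0],[0.75,0,0,0.02,0,0,0],[0.75,0,0,0.02,0,0,0],[0.75,0,0,0.02,0,0,0],[0.75,0,0,0.014,0,0,0],[0.75,0,0,0,0,0,0],[0.75,0,0,0,0,0,0]]}}

```text
time_s: 8.03
tcp_pos: [0.5508, 0.2706, 0.1699]
eef_rot: [179.5, -31.0, 9.6]
contact_force: [-0.3, -0.5, -0.2]
gripper_width: 0.0655
gripper_force: 0.0
```

```bash
python3 a.py; sed -i "s/'w2'/'w3'/;s/w2m/w3m/" b.py; python3 b.py|tail -4
```

```text
[180.  -32.1   9.2]
[0.5003 0.2522 0.2203]
turn rows 1 each [0.0032 0.0128 0.0035] deg [0.3 1.2 0.3]
shift rows 3 each [-0.006   0.0034 -0.0236] mm [-18.   10.1 -70.8]
[0.5465 0.2596 0.1458]
turn rows 1 each [0.0032 0.0128 0.0035] deg [0.3 1.2 0.3]
shift rows 1 each [-0.018   0.0101  0.0172] mm [-18.   10.1  17.2]
tip [0.556 0.261 0.13 ]
0.148 [337.7 303.2]
0.11 [334.3 267.3]
0.095 [333.3 256.4]
0.03 [330.  221.8]
```

View pics/w3m.png

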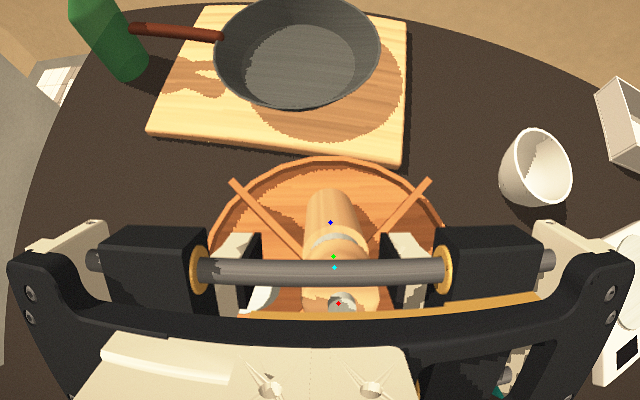

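The mill's head is at about (338,300) while the jaws' middle is at (322,270), so the jaws sit about 10 mm too far left: the earlier reading was still lagging. I let it settle and then measure again.

Call:
{"api": "apply_moves", "payload": {"targets": [[0.75,0,0,0,0,0,0],[0.75,0,0,0,0,0,0],[0.75,0,0,0,0,0,0]]}}

```text
time_s: 8.33
tcp_pos: [0.5498, 0.2703, 0.169]
eef_rot: [179.6, -30.9, 9.4]
contact_force: [-0.3, -0.7, 0.2]
gripper_width: 0.0658
gripper_force: 0.0
```

```bash
python3 a.py|tail -3; python3 -c "
from h import *
s=get_state();print(s['tcp_pos'],s['eef_rot'],s['qd'],s['joints'])"
```

```text
turn rows 1 each [0.0028 0.0141 0.0022] deg [0.3 1.3 0.2]
shift rows 1 each [-0.0165  0.01    0.0169] mm [-16.5  10.   16.9]
tip [0.556 0.261 0.13 ]
[0.54980601 0.27026132 0.16896413] [179.62619176 -30.85848827   9.42432803] [-0.48182309  0.38017556  0.064461   -0.0848183   0.24361022 -0.2129775 ] [ 31.02212911   5.21847968 -56.93567666  95.44976017 -11.28835301
 -24.34999547]
```

The wrist is folding: J4 is 95.4 of 95.51 and J5 is −11, so a tilt of 32° outward is not reachable here. I back off and use a nearly vertical tool (8° outward), still gripping the head across the lean plane.

Call:
{"api": "apply_moves", "payload": {"targets": [[0.75,0,0,-0.01,0,0,0],[0.75,0,0,-0.02,0,0,0],[0.75,0,0,-0.02,0,0,0],[0.75,0,0,-0.025,0,0,0],[0.75,0,0,-0.025,0,0,0],[0.75,0,0,0,0,-0.06,0],[0.75,0,0,0,0,-0.06,0],[0.75,0,0,0,0,-0.06,0],[0.75,0,0,0,0,-0.06,0],[0.75,0,0,0,0,0,0],[0.75,0,0,0,0,0,0],[0.75,0,0,0,0,0,0]]}}

```text
time_s: 9.33
tcp_pos: [0.509, 0.2588, 0.2514]
eef_rot: [179.2, -12.5, 8.8]
contact_force: [0.1, -0.4, -0.6]
gripper_width: 0.0659
gripper_force: 0.0
```

```bash
cat > a2.py <<'E'
from h import *
P=[];
for n in ('top','side'):
    c=capture(n);save(c,n+'1');P.append(cloud(c).reshape(-1,3))
for p in P+[np.vstack(P)]:
    f,d,n,e=fitmill(p,[.6105,.270,.0425],[-.525,-.085,.847]);print('foot',f.round(4),d.round(3),n,e.round(4),'P125',(f+.125*d).round(4))
s=get_state();print(s['joints'].round(1),s['tcp_pos'].round(4),s['eef_rot'].round(1))
f=np.array([.6105,.270,.0425]);d=np.array([-.525,-.085,.847]);d/=np.linalg.norm(d)
for h in (.06,0):goto(f+.125*d+[0,0,h],[180,-8,9.2])
E
python3 a2.py
```

```text
foot [0.6111 0.2728 0.0447] [-0.53  -0.13   0.838] 117 0.0012 P125 [0.5449 0.2565 0.1495]
foot [0.6085 0.2692 0.0424] [-0.522 -0.079  0.849] 349 0.0021 P125 [0.5433 0.2593 0.1486]
foot [0.6114 0.2708 0.0443] [-0.544 -0.095  0.834] 452 0.0019 P125 [0.5434 0.2589 0.1485]
[ 52.4   3.9 -25.9  11.6 -52.2  39.9] [0.5084 0.2583 0.2513] [179.2 -12.5   8.8]
turn rows 1 each [ 0.0093 -0.0495 -0.0043] deg [ 0.8 -4.5 -0.4]
shift rows 2 each [0.0149 0.0024 0.0238] mm [29.8  4.8 47.6]
turn rows 1 each [ 0.0093 -0.0495 -0.0043] deg [ 0.8 -4.5 -0.4]
shift rows 4 each [0.0054 0.0012 0.0268] mm [ 21.5   4.8 107. ]
```

The mill has not moved. I proceed with the nearly vertical approach.

Call:
{"api": "apply_moves", "payload": {"targets": [[0.75,0,0,0,0.0093,-0.0495,-0.0043],[0.75,0.0149,0.0024,0.0238,0,0,0],[0.75,0.0149,0.0024,0.0238,0,0,0],[0.75,0,0,0,0,0,0],[0.75,0,0,0,0,0,0],[0.75,0,0,0,0,0,0],[0.75,0,0,0,0,0,0]]}}

```text
time_s: 10.02
tcp_pos: [0.5453, 0.2604, 0.21]
eef_rot: [-179.9, -8.1, 9.2]
contact_force: [-0.3, 0.1, 0.3]
gripper_width: 0.066
gripper_force: 0.0
```

```bash
cat > a3.py <<'E'
from h import *
s=get_state();print(s['joints'].round(1),s['tcp_pos'].round(4),s['eef_rot'].round(1))
f=np.array([.6105,.270,.0425]);d=np.array([-.525,-.085,.847]);d/=np.linalg.norm(d)
goto(f+.125*d,[180,-8,9.2])
E
python3 a3.py
```

```text
[ 47.   11.1 -20.3   6.1 -52.3  48.7] [0.5453 0.2604 0.21  ] [-179.9   -8.1    9.2]
turn rows 1 each [-0.0012 -0.0009 -0.    ] deg [-0.1 -0.1 -0. ]
shift rows 2 each [-0.0046  0.0005  0.0305] mm [-9.1  1.  61. ]
```

Call:
{"api": "apply_moves", "payload": {"targets": [[0.75,-0.002,0.001,0.015,0,0,0],[0.75,-0.002,0,0.015,0,0,0],[0.75,-0.002,0,0.015,0,0,0],[0.75,-0.003,0,0.015,0,0,0],[0.75,0,0,0,0,0,0],[0.75,0,0,0,0,0,0],[0.75,0,0,0,0,0,0]]}}

```text
time_s: 10.6
tcp_pos: [0.5456, 0.2601, 0.15]
eef_rot: [-179.9, -8.1, 9.2]
contact_force: [0.1, 0.4, 0.5]
gripper_width: 0.0654
gripper_force: 0.0
```

```bash
python3 a3.py; sed -i "s/'w3'/'w4'/;s/w3m/w4m/" b.py; python3 b.py|tail -4
```

```text
[ 46.9  14.3 -25.    6.9 -44.3  47.6] [0.5456 0.2601 0.15  ] [-179.9   -8.1    9.2]
turn rows 1 each [-0.0015 -0.0012  0.0001] deg [-0.1 -0.1  0. ]
shift rows 1 each [-0.001   0.0006  0.0015] mm [-1.   0.6  1.5]
0.148 [318.3 302.9]
0.11 [318.8 242.9]
0.095 [319.  223.8]
0.03 [319.5 163. ]
```

View pics/w4m.png

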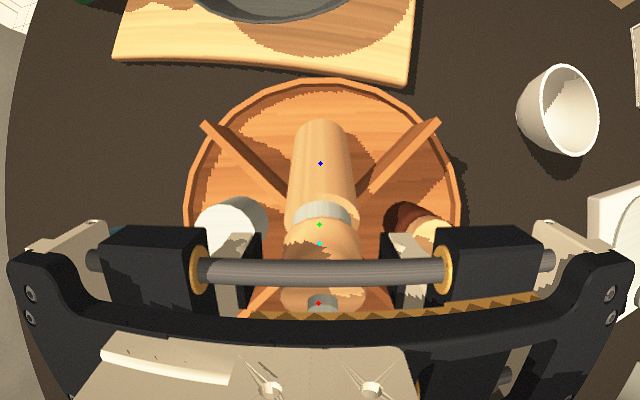

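The head is centred between the pads: its axis is at x≈320, and the pads are at 237 and 405. The neck shows at (322,215), beyond the pads. Now I close.

Call:
{"api": "apply_moves", "payload": {"targets": [[0.3,0,0,0,0,0,0],[0.3,0,0,0,0,0,0],[0.3,0,0,0,0,0,0],[0.3,0,0,0,0,0,0],[0.3,0,0,0,0,0,0],[0.3,0,0,0,0,0,0]], "newtons": 30}}

```text
time_s: 11.15
tcp_pos: [0.5453, 0.2595, 0.1485]
eef_rot: [-179.9, -8.0, 9.2]
contact_force: [-0.6, 0.9, 0.5]
gripper_width: 0.0419
gripper_force: 30.0
```

Call:
{"api": "apply_moves", "payload": {"targets": [[0.3,0.0007,0,-0.005,0,0,0],[0.3,0.0007,0,-0.005,0,0,0],[0.3,0.0014,0,-0.01,0,0,0],[0.3,0.0014,0,-0.01,0,0,0],[0.3,0.002,0,-0.015,0,0,0],[0.3,0.002,0,-0.015,0,0,0],[0.3,0.003,0,-0.02,0,0,0],[0.3,0.003,0,-0.02,0,0,0],[0.3,0.003,0,-0.02,0,0,0],[0.3,0.003,0,-0.02,0,0,0],[0.3,0,0,0,0,0,0],[0.3,0,0,0,0,0,0],[0.3,0,0,0,0,0,0]]}}

```text
time_s: 12.23
tcp_pos: [0.5453, 0.2592, 0.2896]
eef_rot: [-179.9, -8.0, 9.2]
contact_force: [-0.3, -0.2, -2.6]
gripper_width: 0.0415
gripper_force: 30.0
```

```bash
cat > a4.py <<'E'
from h import *
import sys
s=get_state();t=s['tcp_pos'];print(s['joints'].round(1),t.round(4),s['eef_rot'].round(1))
tag=sys.argv[1];d=np.array(eval(sys.argv[2]),float);d/=np.linalg.norm(d)
P=[]
for n in ('top','side'):
    c=capture(n);save(c,n+tag);q=cloud(c).reshape(-1,3)
    q=q[np.linalg.norm(q-t,axis=1)<.17];P.append(q)
for p in P+[np.vstack(P)]:
    f,e,n,r=fitmill(p,t-.125*d,d);print('foot',f.round(4),'d',e.round(3),'lean',np.degrees(np.arccos(e[2])).round(1),n,r.round(4),'tcp s',((t-f)@e).round(4))
E
python3 a4.py 2 "[-.525,-.085,.847]"
```

```text
[ 46.9   7.9 -13.1   5.4 -62.7  50.1] [0.5453 0.2592 0.2896] [-179.9   -8.     9.2]
foot [0.6088 0.2754 0.1825] d [-0.502 -0.108  0.858] lean 30.9 11 0.0013 tcp s 0.1254
foot [0.6063 0.2814 0.1802] d [-0.449 -0.281  0.848] lean 32.0 398 0.0029 tcp s 0.1264
foot [0.6058 0.2816 0.1822] d [-0.453 -0.289  0.843] lean 32.5 399 0.0029 tcp s 0.1244
```

The mill is held and clear, still leaning 32°. I turn it upright, then fly to above the pan.

Call:
{"api": "apply_moves", "payload": {"targets": [[0.3,0,0,0,0,-0.03,0],[0.3,0,0,0,0,-0.06,0],[0.3,0,0,0,0,-0.06,0],[0.3,0,0,0,0,-0.06,0],[0.3,0,0,0,0,-0.06,0],[0.3,0,0,0,0,-0.06,0],[0.3,0,0,0,0,-0.026,0],[0.3,0,0,0,0,0,0],[0.3,0,0,0,0,0,0],[0.3,0,0,0,0,0,0],[0.3,0,0,0,0,0,0]]}}

```text
time_s: 13.25
tcp_pos: [0.5454, 0.2594, 0.2905]
eef_rot: [-179.9, 23.9, 9.3]
contact_force: [-0.9, 0.5, -1.6]
gripper_width: 0.0417
gripper_force: 30.0
```

```bash
python3 a4.py 3 "[0,0,1]"; python3 -c "
from h import *
goto([.574,-.187,.28])
s=get_state();print(R.from_euler('xyz',s['eef_rot'],degrees=True).inv().apply([0,0,-1]))"
```

```text
[  36.9   26.7   16.7  -11.2 -101.1   62.2] [0.5454 0.2594 0.2905] [-179.9   23.9    9.3]
foot [0.548  0.2589 0.1656] d [-0.025  0.018  1.   ] lean 1.7 200 0.0021 tcp s 0.1249
foot [0.54   0.2698 0.1674] d [ 0.066 -0.177  0.982] lean 10.9 482 0.003 tcp s 0.1231
foot [0.5443 0.2604 0.1658] d [ 0.005 -0.011  1.   ] lean 0.7 635 0.0021 tcp s 0.1247
shift rows 13 each [-0.0027  0.0343  0.002 ] mm [-35.5 445.3  26.6]
[0.40527428 0.0021694  0.91419257]
```

Call:
{"api": "apply_moves", "payload": {"targets": [[0.3,-0.001,0.015,0.001,0,0,0],[0.3,-0.002,0.025,0.0015,0,0,0],[0.3,-0.0027,0.0343,0.002,0,0,0],[0.3,-0.0027,0.0343,0.002,0,0,0],[0.3,-0.0027,0.0343,0.002,0,0,0],[0.3,-0.0027,0.0343,0.002,0,0,0],[0.3,-0.0027,0.0343,0.002,0,0,0],[0.3,-0.0027,0.0343,0.002,0,0,0],[0.3,-0.0027,0.0343,0.002,0,0,0],[0.3,-0.0027,0.0343,0.002,0,0,0],[0.3,-0.0027,0.0343,0.002,0,0,0],[0.3,-0.0027,0.0343,0.002,0,0,0],[0.3,-0.0027,0.0343,0.002,0,0,0],[0.3,-0.002,0.025,0.0015,0,0,0],[0.3,-0.001,0.015,0.001,0,0,0],[0.3,0,0,0,0,0,0],[0.3,0,0,0,0,0,0],[0.3,0,0,0,0,0,0]]}}

```text
time_s: 14.85
tcp_pos: [0.5756, -0.1985, 0.2793]
eef_rot: [-179.9, 24.0, 9.2]
contact_force: [-0.8, 0.5, -2.0]
gripper_width: 0.0416
gripper_force: 30.0
```

```bash
python3 a4.py 4 "[0,0,1]"; python3 -c "
from h import *
goto([.574,-.187,.185])
c=np.load('pics/side4.npz')['frame'][130:330,250:490]
cv2.imwrite('pics/s4.png',cv2.resize(c,(720,600),interpolation=cv2.INTER_CUBIC)[:,:,::-1])"
```

```text
[  1.3  26.7   9.2   3.2 -96.3  97.6] [ 0.5756 -0.1985  0.2793] [-179.9   24.     9.2]
foot [ 0.5774 -0.1957  0.1541] d [-0.017 -0.041  0.999] lean 2.6 167 0.0021 tcp s 0.1252
foot [ 0.5747 -0.198   0.1542] d [-0.008  0.002  1.   ] lean 0.5 725 0.0016 tcp s 0.1251
foot [ 0.5748 -0.1974  0.1541] d [-0.001 -0.011  1.   ] lean 0.6 887 0.0018 tcp s 0.1252
shift rows 3 each [ 0.0128 -0.0037  0.0287] mm [ 38.4 -11.   86.2]
```

View pics/s4.png

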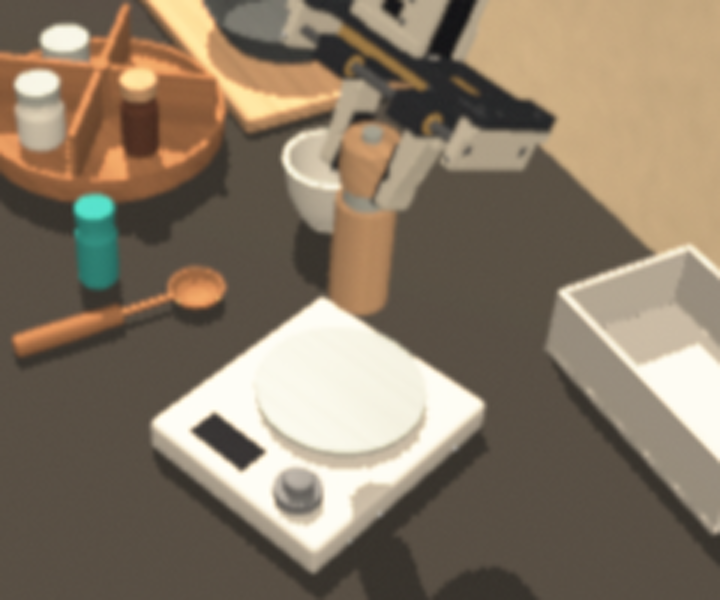

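The side view shows the mill upright in the jaws at (362,220) above the scale and the other jars still standing. The button is up at (298,485). I lower it over the pan centre.

Call:
{"api": "apply_moves", "payload": {"targets": [[0.3,0.0077,-0.0022,0.0172,0,0,0],[0.3,0.0077,-0.0022,0.0172,0,0,0],[0.3,0.0077,-0.0022,0.0172,0,0,0],[0.3,0.0077,-0.0022,0.0172,0,0,0],[0.3,0.0077,-0.0022,0.0172,0,0,0],[0.3,0.004,0,0.009,0,0,0],[0.3,0,0,0,0,0,0],[0.3,0,0,0,0,0,0],[0.3,0,0,0,0,0,0]]}}

```text
time_s: 15.7
tcp_pos: [0.5748, -0.188, 0.1762]
eef_rot: [-180.0, 23.9, 9.2]
contact_force: [-0.9, -0.4, -1.1]
gripper_width: 0.0411
gripper_force: 30.0
```

```bash
python3 a4.py 5 "[0,0,1]"
```

```text
[  2.1  30.1   1.2   2.8 -85.   96.2] [ 0.5748 -0.188   0.1762] [-180.    23.9    9.2]
foot [ 0.5772 -0.1839  0.0513] d [-0.026 -0.064  0.998] lean 4.0 120 0.0023 tcp s 0.1248
foot [ 0.5745 -0.1882  0.0519] d [-0.015  0.005  1.   ] lean 0.9 590 0.0017 tcp s 0.1243
foot [ 0.5744 -0.1875  0.0514] d [-0.007 -0.008  1.   ] lean 0.6 691 0.0019 tcp s 0.1248
```

Call:
{"api": "apply_moves", "payload": {"targets": [[0.3,0.0012,0,0.0028,0,0,0],[0.3,0.0008,0,0.0018,0,0,0],[0.3,0.0006,0,0.0014,0,0,0],[0.3,0.0004,0,0.0009,0,0,0],[0.3,0,0,0,0,0,0],[0.3,0,0,0,0,0,0]]}}

```text
time_s: 16.3
tcp_pos: [0.5742, -0.1881, 0.1685]
eef_rot: [-179.9, 24.0, 9.2]
contact_force: [0.2, 0.4, 5.0]
gripper_width: 0.042
gripper_force: 30.0
```

Call:
{"api": "apply_moves", "payload": {"targets": [[0.3,0.0004,0,0.0009,0,0,0],[0.3,0.0004,0,0.0009,0,0,0],[0.3,0,0,0,0,0,0],[0.3,0,0,0,0,0,0]]}}

```text
time_s: 16.63
tcp_pos: [0.5744, -0.1881, 0.1685]
eef_rot: [-180.0, 24.0, 9.2]
contact_force: [-1.5, 4.2, 16.2]
gripper_width: 0.0415
gripper_force: 30.0
```

In contact. I relax the push, then open gently and withdraw along the tool.

Call:
{"api": "apply_moves", "payload": {"targets": [[0.3,-0.0007,0,-0.0015,0,0,0],[0.3,0,0,0,0,0,0],[0.3,0,0,0,0,0,0]], "newtons": 8}}

```text
time_s: 16.88
tcp_pos: [0.5744, -0.1881, 0.1684]
eef_rot: [-180.0, 24.0, 9.2]
contact_force: [0.5, 2.6, 7.0]
gripper_width: 0.0419
gripper_force: 8.0
```

Call:
{"api": "apply_moves", "payload": {"targets": [[0.55,0,0,0,0,0,0],[0.65,0,0,0,0,0,0],[0.8,0,0,0,0,0,0],[0.8,0,0,0,0,0,0],[0.8,0,0,0,0,0,0],[0.8,0,0,0,0,0,0]]}}

```text
time_s: 17.38
tcp_pos: [0.5738, -0.1881, 0.1668]
eef_rot: [-179.9, 24.1, 9.2]
contact_force: [0.4, 0.4, 1.0]
gripper_width: 0.0698
gripper_force: 0.0
```

Call:
{"api": "apply_moves", "payload": {"targets": [[0.8,0,0,-0.01,0,0,0],[0.8,0,0,-0.015,0,0,0],[0.8,0,0,-0.02,0,0,0],[0.8,0,0,-0.02,0,0,0],[0.8,0,0,-0.02,0,0,0],[0.8,0,0,-0.02,0,0,0],[0.8,0,0,0,0,0,0],[0.8,0,0,0,0,0,0],[0.8,0,0,0,0,0,0]]}}

```text
time_s: 18.13
tcp_pos: [0.616, -0.1812, 0.2627]
eef_rot: [-179.9, 24.1, 9.2]
contact_force: [0.9, -0.3, -0.2]
gripper_width: 0.0702
gripper_force: 0.0
```

```bash
cat > e.py <<'E'
from h import *
P=[]
for n in ('top','side'):
    c=capture(n);save(c,n+'6');q=cloud(c).reshape(-1,3);P.append(q[np.linalg.norm(q-[.574,-.188,.12],axis=1)<.13])
for p in P+[np.vstack(P)]:
    f,e,n,r=fitmill(p,[.574,-.188,.042],[0,0,1.]);print(f.round(4),np.degrees(np.arccos(e[2])).round(1),n,r.round(4))
s=np.load('pics/side6.npz')['frame'];t=np.load('pics/top6.npz')['frame']
m=np.hstack([cv2.resize(s[90:330,200:450],(416,400)),cv2.resize(t[110:260,180:324+0],(384,400))])
cv2.imwrite('pics/end.png',m[:,:,::-1]);print(get_state()['tcp_pos'])
E
python3 e.py
```

```text
[ 0.5751 -0.1872  0.0428] 0.1 163 0.0017
[ 0.5726 -0.1877  0.044 ] 0.3 640 0.0014
[ 0.573  -0.1878  0.0435] 0.3 803 0.0016
[ 0.61563725 -0.18127673  0.2622305 ]
```

View pics/end.png

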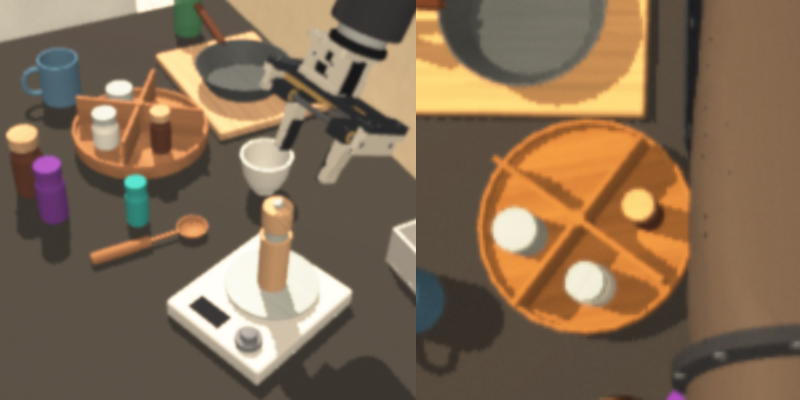

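The mill stands upright on the pan at (275,245), the gripper is clear, the button at (248,338) is up and the three jars stand in the carousel. I hand the job in.

```bash
python3 -c "
from plant import close_job
print(close_job())"
```

```text
the job is handed in; nothing more can be done
None
```

I zeroed the scale, lifted the mill off the carousel and stood it upright within about 2 mm of the pan's centre; the final pictures show the other jars standing and the gripper clear. The job is handed in, but the judge returned no verdict.

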